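Clear the tumblers and lean the ice-cream board on the counter

TASK

Clear the black mat in front of the steel napkin dispenser: nest the yellow and the red tumbler, one after the other in either order, into the white tumbler where it stands, lowering each gently so that it sits loosely and does not wedge tight. Then take the white ice-cream picture board out of the wooden rack, stand its foot on the mat and lean it back against the dispenser, centred, square to it and 10 to 30 degrees from upright, and let go. Leave the blue board and the other things on the counter where they are.

Things in the scene. Friction and masses are not known exactly. Their poses are not given: they have to be found in the camera images.
- stand: Steel napkin dispenser and its black rubber mat, fixed as one piece to the counter. The dispenser is a box 100 mm deep (x), 150 mm wide (y) and 100 mm high; the origin is the centre of its underside, on the counter. Its front face (where the mat lies and the board leans) is the plane x = +50 mm; +x points away from that face across the mat, z up. The mat is 4 mm thick, 100 mm (x, from 50 to 150 mm) by 220 mm (y).
- mat (a point): Centre of the mat's upper face, 100 mm in front of the dispenser's centre and 4 mm above the counter; axes as the stand's.
- white_cup_mid (a point): Centre, half-way up, of the white tapered plastic tumbler standing loose on the open counter, in which the others are to be nested. All three tumblers are alike: 105 mm high, open at the top, outer diameter 42 mm at the foot and 68 mm at the rim, straight tapered side, wall 3.5 mm, solid base 18 mm thick, 80 g or so. z points up. A tumbler nested loosely in another stands 26 to 30 mm higher than it (rim above rim).
- yellow_cup_mid (a point): Centre, half-way up, of the yellow tumbler, standing loose on the mat; same size as the white one.
- red_cup_mid (a point): Centre, half-way up, of the red tumbler, standing loose on the mat; same size as the white one.
- cone_board_mid (a point): Centre of the ice-cream board: a stiff white slab with a picture of an ice-cream cone and a red top band on both faces (the two faces are alike), 12 mm thick (x, the face normal), 150 mm wide (y), 170 mm high (z, up), about 200 g. It starts upright in a slot of the rack.
- cone_board_foot (a point): Middle of the ice-cream board's lower edge, 85 mm below its centre; axes as the board's.
- blue_board_mid (a point): Centre of the blue board with white stripes, 12 x 150 x 140 mm (normal x, width y, height z), in the rack's other slot. To be left there.
- rack: Wooden rack fixed to the counter; origin at the centre of its underside, z up. Two slots 70 mm apart (centres at x = -35 and +35 mm) each hold a board upright with its face normal along x; slots are 16 mm wide, open at the ends, their floor 10 mm and the tops of their walls 55 mm above the counter. The boards stick up and out above the walls and lift straight up.
- jar: Glass jar with a red cap, 66 mm across, 90 mm high, origin under its centre; bystander.
- sauce: Brown sauce bottle with a yellow cap, 56 mm across, 150 mm high, origin under its centre; bystander.
- bar_box: Yellow box 140 x 90 x 45 mm, origin under its centre; bystander.
- scoop: Long blue-handled spoon lying flat, 190 mm; bystander.
- bowl: Blue bowl, 120 mm across, 50 mm high, origin under its centre; bystander.
- tin: Green tin, 74 mm across, 100 mm high, origin under its centre; bystander.

How it is judged:
By the outcome, as a careful person would: the job done as asked, in the order asked, and still so for the second after the job is handed in, with the robot touching nothing.
It also fails if it takes over 72 s, if anything falls off the work surface, if the arm or the gripper's body presses on something with over 40 N, if the wrist force passes 120 N, or if a joint passes its speed limit or range.

ROBOT

A 7-joint arm with a two-finger parallel gripper is mounted at the origin on the work surface. World frame = base frame: x ahead of the robot, y to its left, z up, the work surface at z = 0. Lengths are in m, angles in rad, forces in N, time in s.
With the tool pointing down it reaches from about 0.4 to 0.85 m from the base axis. Payload 4.5 kg.
Tool frame: the origin (TCP) lies where the fingers leave the gripper's body, on its centre line; the fingertips stand 64 mm ahead of it and the grasp point (between the pads) lies 45 mm ahead of it; z points along the fingers, y is the direction in which the jaws open and shut (so a half turn about z gives the same grasp; the last joint's range is limited). The gripper opens to 88 mm and grips with 3 to 60 N. Pads are 18 mm wide; open, the fingers measure 123 mm over their backs; the gripper's body (75 mm by 187 mm) begins 45 mm behind the grasp point.
Start: joints at [-1.175, 0.689, -0.195, 1.565, 0.157, 0.902, -0.215], TCP at [0.221, 0.585, 0.303] pointing down, gripper open.
Joint ranges: [-3.01, 3.01], [-0.46, 2.08], [-1.47, 1.51], [0.13, 2.56], [-1, 4.14], [0.04, 2.09], [-2.66, 2.66]. Speed limits (rad/s): [2.57, 2.57, 3.14, 3.14, 3.14, 3.14, 3.14].

INTERFACE

Orientations are given as a unit quaternion [x, y, z, w].
In Python, from plant import monitor, snapshot, workorder, finder gives the robot as it stands.
- The arm moves only by the tool carry_out, never from a script. Its argument "motion" is one flat list of numbers, 6 for each row, row after row: the shift along the tool's x, y, z in cm, then the turn, a rotation vector about the tool's x, y, z in rad. In form: [x, y, z, rx, ry, rz, x, y, z, rx, ry, rz, ...]. A call has 1 to 8 rows; each row shifts and turns the commanded pose from where the row before left it, along the tool's axes as they then stand; what a row does not reach is not made up. A row lasts 1/8 s, in which the tool goes at most 62.5 mm and 10.7 degrees, less where a joint would pass 70% of its speed; a pose out of reach is approached as far as the arm can. A call with a gripper value outside its range is refused whole. "hand" is the finger opening in cm, from 0 to 8.81, set as the call begins (left out, the last holds). The fingers move at their own pace and stop on an object; "grip_force" is the grip in N (left out, the last holds). Time passes only in rows, so rows that do not move let the fingers close. It gives the time, the measured TCP pose, the force and the opening at its end, in the units of the state.
- monitor.get_state(): the state, without advancing time (a new reading comes with each control period).
- snapshot(name): name is "scene" or "side" or "wrist"; returns a dict with "frame" (400x640x3 uint8, red, green, blue), "range_z" (400x640 float32, m along the optical axis (not along the pixel's ray), 0 where there is no reading), "fx", "fy", "cx", "cy" (pixels), "D" ([k1, k2, p1, p2, k3] as OpenCV has them; the pictures are not rectified), "rvec" (rotation vector, rad) and "tvec" (3), from world to camera coordinates, as OpenCV has them; the wrist camera has in their place "hand_eye" (4x4, takes a point from camera to tool coordinates, whose origin is the TCP and whose axes are the flange's). Camera axes: x right, y down, z forward; pixel columns grow to the right and rows downward; lengths in m; the calibration is good to about 2 mm. A picture is of the moment at which its call begins: read the wrist's pose just before it.
- workorder.finish_job(): hands the job in, once; it reports no verdict.
Trained networks look in a picture, given as the dict that the camera call returned (one of the last four; its "shot" number tells which), for a name from the list of things; names that differ only in an ending like _2 or _b are one class to them, and where a whole thing is asked for, a point or a joint stands for the part that bears it (a point fixed in the world has none). Each returns a list of dicts, best first, with "p" (0 to 1); they miss things now and then, are a little off and sometimes report something else, mostly with a low value. They report only what shows in the picture. A call takes as long as a camera call.
- finder.masks_of(picture, thing): "pixels" (400x640 bool, what is visible of it) and "extent" ([left, top, right, bottom] in pixels, round what is visible of it).
The state is a dict: "clock": time; "q": joint angles; "qd": joint speeds; "joint_torque": joint torques, N m; "tool_pos": TCP position; "eef_rot": TCP orientation; "contact_force": force on the tool from outside, world axes, zero at the start; "moment": the same for the moment, N m; "opening": opening from 0.0 (shut) to 1.0 (fully open).
Only numpy, scipy, OpenCV 4.12 (cv2) and the standard library are available. Lean on these libraries where they do the work, as an engineer would, in place of code of your own. Each camera call takes 0.05 s, during which the arm holds its last target. There are 200 camera calls.

## Working session

There is one attempt and no reset: what is moved stays moved. The work goes in short steps, Python scripts to look and compute and a tool call to move; the robot and the scene stay as the last step left them, time stands still between calls to the robot, and variables do not carry over. Pictures are saved under pics/ and viewed, about 8 in all and at most 12, crops included, and the job is handed in when it is done.

Besides the shell and the picture viewer there is one more tool, called after "Request:" by a JSON object that holds its "method" and its "body", one argument or row to a line. carry_out: Moves the arm, as the interface text tells. Its arguments: {"type":"object","properties":{"motion":{"type":"array"},"hand":{"type":"number"},"grip_force":{"type":"number"}},"required":["motion"]}

```bash
ls; mkdir -p pics; cat > h.py <<'E'
import numpy as np, cv2
from scipy.spatial.transform import Rotation as R
from plant import monitor, snapshot, workorder, finder
def world(p,mask=None):
    """point cloud (N,3) world for masked pixels, and mask used"""
    z=p["range_z"]; m=z>0
    if mask is not None: m&=mask
    v,u=np.nonzero(m)
    K=np.array([[p["fx"],0,p["cx"]],[0,p["fy"],p["cy"]],[0,0,1]])
    xy=cv2.undistortPoints(np.stack([u,v],1).astype(float)[:,None],K,np.array(p["D"]))[:,0]
    P=np.c_[xy,np.ones(len(xy))]*z[v,u][:,None]
    if "rvec" in p:
        r=R.from_rotvec(np.ravel(p["rvec"])); return r.inv().apply(P-np.ravel(p["tvec"]))
    s=p["st"]; H=np.array(p["hand_eye"]); P=P@H[:3,:3].T+H[:3,3]
    return R.from_quat(s["eef_rot"]).apply(P)+s["tool_pos"]
def snap(n):
    s=monitor.get_state(); p=snapshot(n); p["st"]=s; return p
def save(n,*ims):
    cv2.imwrite(f"pics/{n}.png",cv2.cvtColor(np.vstack(ims),cv2.COLOR_RGB2BGR))
def mask(p,t):
    l=finder.masks_of(p,t); return (l[0]["pixels"],l[0]["p"],l[0]["extent"]) if l else (None,0,None)
E
python3 - <<'E'
from h import *
s=monitor.get_state(); print({k:np.round(v,3) for k,v in s.items()})
for n in("scene","side"):
    p=snap(n); save(n,p["frame"])
    if "rvec" in p: print(n,"cam",np.round(-R.from_rotvec(np.ravel(p["rvec"])).inv().apply(np.ravel(p["tvec"])),3))
    for t in "stand white_cup_mid yellow_cup_mid red_cup_mid cone_board_mid blue_board_mid rack jar sauce bar_box scoop bowl tin".split():
        m,c,e=mask(p,t)
        if m is None: print(t,None); continue
        m=cv2.erode(m.astype(np.uint8),np.ones((3,3)))>0
        P=world(p,m)
        if len(P)<5: continue
        print(t,round(c,2),np.ravel(e).astype(int),"lo",np.percentile(P,2,0).round(3),"hi",np.percentile(P,98,0).round(3),"med",np.median(P,0).round(3))
E
```

```text
pics
{'clock': np.float64(0.0), 'q': array([-1.175,  0.69 , -0.195,  1.566,  0.157,  0.903, -0.215]), 'qd': array([-0.   , -0.001,  0.001,  0.001, -0.001, -0.001, -0.   ]), 'joint_torque': array([-1.0000e-03, -5.2756e+01, -1.2670e+00, -1.5343e+01, -5.3000e-02,
        7.0000e-03,  0.0000e+00]), 'tool_pos': array([0.221, 0.584, 0.302]), 'eef_rot': array([ 0.18 ,  0.984, -0.001, -0.   ]), 'contact_force': array([ 0.306, -0.228,  0.042]), 'moment': array([-0.011,  0.001, -0.008]), 'opening': np.float64(1.002)}
scene cam [ 1.361 -0.732  1.075]
stand 0.6 [290 165 378 250] lo [ 0.437 -0.115 -0.001] hi [0.62  0.071 0.103] med [ 0.52  -0.036  0.068]
white_cup_mid 0.87 [231 232 261 272] lo [ 0.515 -0.369  0.013] hi [ 0.577 -0.311  0.104] med [ 0.556 -0.342  0.075]
yellow_cup_mid 0.75 [348 182 370 221] lo [0.548 0.011 0.017] hi [0.61  0.072 0.108] med [0.587 0.033 0.081]
red_cup_mid 0.7 [316 195 341 236] lo [ 0.553 -0.112  0.019] hi [ 0.614 -0.051  0.108] med [ 0.59  -0.086  0.08 ]
cone_board_mid 0.69 [415 120 453 178] lo [0.557 0.304 0.04 ] hi [0.577 0.448 0.179] med [0.569 0.364 0.121]
blue_
[... 1534 characters left out ...]
 274 153] lo [0.463 0.311 0.006] hi [0.554 0.428 0.056] med [0.478 0.351 0.026]
jar 0.72 [287 271 313 312] lo [ 0.258 -0.298  0.016] hi [ 0.31  -0.246  0.092] med [ 0.281 -0.281  0.084]
sauce 0.73 [397 150 410 191] lo [ 0.734 -0.157  0.013] hi [ 0.763 -0.12   0.148] med [ 0.745 -0.141  0.075]
bar_box 0.87 [407 276 475 343] lo [ 0.472 -0.537  0.015] hi [ 0.603 -0.454  0.047] med [ 0.528 -0.497  0.044]
scoop 0.74 [347 137 377 176] lo [ 0.73  -0.028 -0.   ] hi [0.796 0.145 0.02 ] med [0.752 0.043 0.013]
bowl 0.95 [309 109 343 133] lo [0.693 0.21  0.003] hi [0.8   0.317 0.049] med [0.761 0.288 0.026]
tin 0.96 [198 152 226 188] lo [0.249 0.217 0.013] hi [0.308 0.274 0.102] med [0.278 0.227 0.076]
```

```bash
python3 - <<'E'
from h import *
from scipy.optimize import least_squares
ps={n:snap(n) for n in("scene","side")}
ims=[p["frame"][60:360,60:540] for p in ps.values()]
save("v1",*ims)
for t in "yellow_cup_mid red_cup_mid white_cup_mid".split():
    for n,p in ps.items():
        if t[0]=="w" and n=="side": 
            for d in finder.masks_of(p,t): print(n,d["p"],d["extent"])
            continue
        m,c,e=mask(p,t); m=cv2.erode(m.astype(np.uint8),np.ones((3,3)))>0
        P=world(p,m); zf=0 if t[0]=="w" else .004
        cam=-R.from_rotvec(np.ravel(p["rvec"])).inv().apply(np.ravel(p["tvec"]))
        # outer side: front-facing half, cone radius r(z)
        def f(c):
            d=np.hypot(*(P[:,:2]-c).T); r=.021+.013*(P[:,2]-zf)/.105
            return np.minimum(abs(d-r),abs(d-(r-.0035)))
        x0=np.r_[(np.percentile(P[:,:2],2,0)+np.percentile(P[:,:2],98,0))/2]
        s=least_squares(f,x0,loss="soft_l1",f_scale=.002); print(t,n,s.x.round(4),np.median(f(s.x)).round(4))
for t,zr in(("cone_board_mid",(.06,.2)),("blue_board_mid",(.06,.14)),("stand",(.096,.106)),):
    for n,p in ps.items():
        m,c,e=mask(p,t); m=cv2.erode(m.astype(np.uint8),np.ones((3,3)))>0
        P=world(p,m); P=P[(P[:,2]>zr[0])&(P[:,2]<zr[1])]
        r=cv2.minAreaRect((P[:,:2]*1000).astype(np.float32)); print(t,n,r)
        if t=="stand":continue
        # face fit
        med=np.median(P,0); A=np.c_[P[:,1]-.36,P[:,2]-.1,np.ones(len(P))]
        k=np.ones(len(P),bool)
        for _ in range(6):
            co=np.linalg.lstsq(A[k],P[k,0],rcond=None)[0]; k=abs(A@co-P[:,0])<.004
        print("  x=",co.round(4),"n",k.sum(),"y",np.percentile(P[k,1],[1,99]).round(3),"ztop",np.percentile(P[:,2],99).round(3))
    
E
```

```text
yellow_cup_mid scene [0.579  0.0417] 0.0009
yellow_cup_mid side [0.5755 0.0428] 0.0008
red_cup_mid scene [ 0.5828 -0.0811] 0.0009
red_cup_mid side [ 0.5783 -0.0815] 0.001
white_cup_mid scene [ 0.5457 -0.3404] 0.0009
side 0.96 [390.3, 235.8, 418.1, 275.4]
cone_board_mid scene ((564.601806640625, 376.4182434082031), (15.753864288330078, 160.44203186035156), 5.859711170196533)
  x= [-0.126  -0.0024  0.5699] n 690 y [0.303 0.447] ztop 0.182
cone_board_mid side ((556.8633422851562, 377.6505432128906), (12.56157398223877, 147.87928771972656), 7.429536819458008)
  x= [-0.1312  0.0024  0.5563] n 644 y [0.306 0.448] ztop 0.182
blue_board_mid scene ((480.0077209472656, -27.956626892089844), (100.6426773071289, 147.6724395751953), 2.688877820968628)
  x= [ 0.0911 -0.9032  0.5191] n 129 y [-0.099  0.046] ztop 0.104
blue_board_mid side ((486.9176940917969, 361.83819580078125), (11.190381050109863, 146.9964141845703), 8.214395523071289)
  x= [-0.1327  0.0008  0.4856] n 395 y [0.29 0.43] ztop 0.139
stand scene ((480.8231201171875, -27.02129364013672), (98.14356994628906, 147.01756286621094), 3.781468391418457)
stand side ((472.49957275390625, -26.38055419921875), (98.62845611572266, 147.20791625976562), 4.973694801330566)
```

View pics/v1.png

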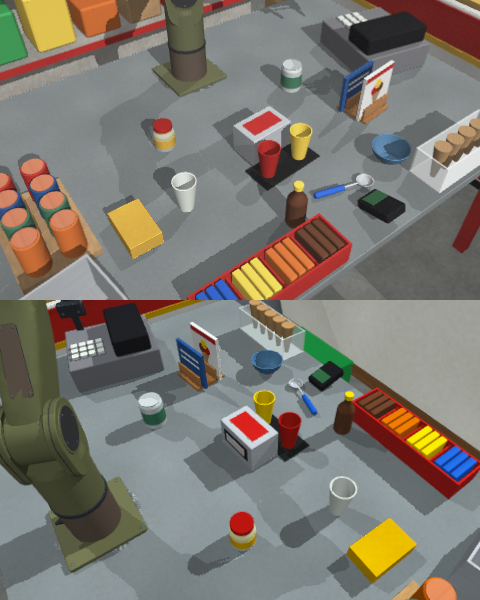

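Top view (scene) shows the white cup at (185,190), the red at (268,158), the yellow at (300,140) on the mat, and the boards in the rack at about (365,90). The bottom view (side) agrees. The two cameras differ by about 6 mm in x, so I'll go above the mat and settle it with the wrist camera.

Request:
{"method": "carry_out", "body": {
  "motion": [-3.4, -2.75, -0.36, 0, 0, 0, -3.4, -2.75, -0.36, 0, 0, 0, -3.4, -2.75, -0.36, 0, 0, 0, -3.4, -2.75, -0.36, 0, 0, 0, -3.4, -2.75, -0.36, 0, 0, 0, -3.4, -2.75, -0.36, 0, 0, 0, -3.4, -2.75, -0.36, 0, 0, 0, -3.4, -2.75, -0.36, 0, 0, 0],
  "hand": 8.8
}}

```text
clock: 3.1
tool_pos: [0.3984, 0.2813, 0.3318]
eef_rot: [0.18, 0.984, 0.0, 0.0]
contact_force: [1.0, 0.9, 0.2]
opening: 0.998
```

Request:
{"method": "carry_out", "body": {
  "motion": [-3.4, -2.75, -0.36, 0, 0, 0, -3.4, -2.75, -0.36, 0, 0, 0, -3.4, -2.75, -0.36, 0, 0, 0, -3.4, -2.75, -0.36, 0, 0, 0, -3.4, -2.75, -0.36, 0, 0, 0, -3.4, -2.75, -0.36, 0, 0, 0, -3.4, -2.75, -0.36, 0, 0, 0, 0, 0, 0, 0, 0, -0.15]
}}

```text
clock: 4.1
tool_pos: [0.5538, 0.0139, 0.3567]
eef_rot: [0.107, 0.994, -0.001, 0.001]
contact_force: [-0.1, 1.5, -1.0]
opening: 0.999
```

Request:
{"method": "carry_out", "body": {
  "motion": [0, 0, 0, 0, 0, -0.15, 0, 0, 0, 0, 0, -0.14, 0, 0, 0, 0, 0, 0, 0, 0, 0, 0, 0, 0]
}}

```text
clock: 4.6
tool_pos: [0.5522, 0.0182, 0.3568]
eef_rot: [-0.038, 0.999, 0.0, 0.0]
contact_force: [0.4, -0.9, 0.6]
opening: 0.997
```

```bash
cat >> h.py <<'E'
from scipy.optimize import least_squares
def cupfit(P,zf=0):
    def f(c):
        d=np.hypot(*(P[:,:2]-c).T); r=.021+.013*(P[:,2]-zf)/.105
        return np.minimum(abs(d-r),abs(d-(r-.0035)))
    x0=(np.percentile(P[:,:2],2,0)+np.percentile(P[:,:2],98,0))/2
    s=least_squares(f,x0,loss="soft_l1",f_scale=.002); return s.x,np.median(f(s.x))
def rimfit(P):
    zt=np.percentile(P[:,2],99); Q=P[P[:,2]>zt-.004][:,:2]
    s=least_squares(lambda c:abs(np.hypot(*(Q-c).T)-.03225),Q.mean(0),loss="soft_l1",f_scale=.002)
    return s.x.round(4),zt.round(4),len(Q),np.median(abs(s.fun)).round(4)
def delta(pos):
    s=monitor.get_state(); return (R.from_quat(s["eef_rot"]).inv().apply(np.array(pos)-s["tool_pos"])*100).round(2)
E
python3 - <<'E'
from h import *
p=snap("wrist"); save("w1",p["frame"])
for t in("yellow_cup_mid","red_cup_mid","stand","white_cup_mid"):
    m,c,e=mask(p,t)
    if m is None: print(t,None);continue
    m=cv2.erode(m.astype(np.uint8),np.ones((3,3)))>0
    P=world(p,m); print(t,c,e)
    if t=="stand":
        Q=P[(P[:,2]>.095)&(P[:,2]<.11)]; print(cv2.minAreaRect((Q[:,:2]*1000).astype(np.float32)),np.median(Q[:,2]))
        Q=P[(P[:,2]<.008)]; print("mat",cv2.minAreaRect((Q[:,:2]*1000).astype(np.float32)),np.median(Q[:,2]))
    else: print(rimfit(P), cupfit(P,.004))
E
```

```text
yellow_cup_mid 0.65 [217.2, 64.6, 369.7, 210.8]
(array([ 0.4733, -0.0237]), np.float64(0.1026), 11912, np.float64(0.0172)) (array([ 0.49214312, -0.02172146]), np.float64(0.028757655956346335))
red_cup_mid 0.65 [208.4, 166.6, 267.0, 224.7]
(array([ 0.5798, -0.0806]), np.float64(0.1097), 404, np.float64(0.0011)) (array([ 0.58021747, -0.08111205]), np.float64(0.0003421401519558224))
stand 0.9 [218.5, 62.3, 369.2, 211.4]
((474.89410400390625, -24.58464813232422), (98.39480590820312, 150.3533935546875), 4.183173179626465) 0.10052291441310068
mat ((574.4761962890625, -17.8206787109375), (98.3377456665039, 217.5748748779297), 4.02841854095459) 0.0039311598905439615
white_cup_mid 0.63 [1.1, 122.6, 91.0, 180.6]
(array([ 0.5437, -0.34  ]), np.float64(0.1056), 390, np.float64(0.0008)) (array([ 0.54508376, -0.33723196]), np.float64(0.0007296762928115097))
```

View pics/w1.png

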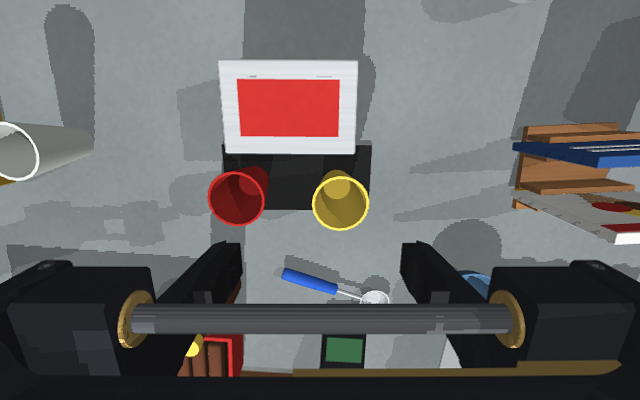

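Wrist view: red rim at (236,198), yellow rim at (341,202), dispenser top at (288,107), mat below it; the heights (0.110 and 0.1005) and sizes fit. Stand is at (0.475,-0.025), yaw 4.1°. I'll take the yellow first.

Request:
{"method": "carry_out", "body": {
  "motion": [-1.35, 1.1, 4, 0, 0, 0, -1.35, 1.1, 4, 0, 0, 0, 0, 0, 4, 0, 0, 0, 0, 0, 4, 0, 0, 0, 0, 0, 2.3, 0, 0, 0, 0, 0, 2.3, 0, 0, 0, 0, 0, 0, 0, 0, 0]
}}

```text
clock: 5.72
tool_pos: [0.5765, 0.0423, 0.1493]
eef_rot: [-0.039, 0.999, -0.0, -0.002]
contact_force: [-0.2, -0.3, -0.6]
opening: 0.997
```

Request:
{"method": "carry_out", "body": {
  "motion": [0, 0, 0, 0, 0, 0, 0, 0, 0, 0, 0, 0, 0, 0, 0, 0, 0, 0, 0, 0, 0, 0, 0, 0],
  "hand": 5.5,
  "grip_force": 10
}}

```text
clock: 6.22
tool_pos: [0.5781, 0.0425, 0.1517]
eef_rot: [-0.039, 0.999, 0.0, 0.001]
contact_force: [-0.6, 1.1, 6.4]
opening: 0.748
```

Request:
{"method": "carry_out", "body": {
  "motion": [0, 0, -1, 0, 0, 0, 0, 0, -2.5, 0, 0, 0, 0, 0, -4, 0, 0, 0, 0, 0, -4, 0, 0, 0, 0, 0, -3, 0, 0, 0, 0, 0, -1, 0, 0, 0]
}}

```text
clock: 6.98
tool_pos: [0.5778, 0.0423, 0.3076]
eef_rot: [-0.039, 0.999, 0.0, 0.001]
contact_force: [-0.4, -0.3, -1.8]
opening: 0.748
```

```bash
python3 - <<'E'
from h import *
s=monitor.get_state(); print(s["tool_pos"],s["contact_force"],s["opening"],delta([.5445,-.3395,.307]))
p=snap("wrist"); save("w2",p["frame"])
p=snap("scene"); m,c,e=mask(p,"yellow_cup_mid"); m=cv2.erode(m.astype(np.uint8),np.ones((3,3)))>0
P=world(p,m); print(c,e,np.percentile(P,[1,99],0).round(3))
E
```

```text
[0.57780994 0.04231645 0.3076383 ] [-0.37930493 -0.26548649 -1.76036136] 0.7484344134159567 [  6.3  -37.81   0.04]
0.9 [352.9, 142.4, 375.8, 184.0] [[0.553 0.012 0.17 ]
 [0.612 0.072 0.265]]
```

View pics/w2.png

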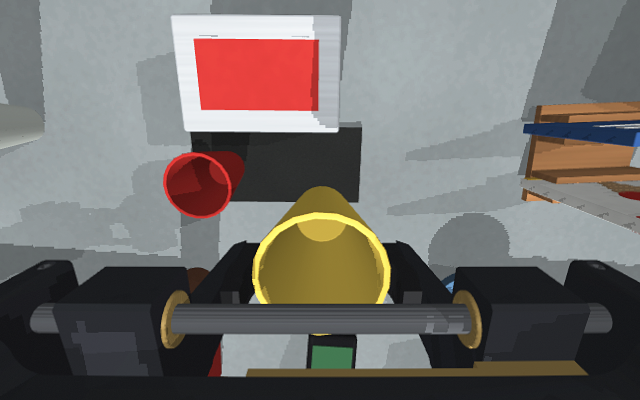

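Yellow is held upright between the pads (rim at about (322,265)). On to above the white one.

Request:
{"method": "carry_out", "body": {
  "motion": [0.4, -2.5, 0, 0, 0, 0, 0.9, -5, 0, 0, 0, 0, 0.9, -5.4, 0, 0, 0, 0, 0.9, -5.4, 0, 0, 0, 0, 0.9, -5.4, 0, 0, 0, 0, 0.9, -5.4, 0, 0, 0, 0, 0.9, -5.4, 0, 0, 0, 0, 0.5, -3.3, 0, 0, 0, 0]
}}

```text
clock: 8.12
tool_pos: [0.5421, -0.3429, 0.3033]
eef_rot: [-0.037, 0.999, 0.0, -0.002]
contact_force: [0.4, -0.1, -0.9]
opening: 0.745
```

Request:
{"method": "carry_out", "body": {
  "motion": [0, 0, 0, 0, 0, 0, 0, 0, 0, 0, 0, 0, 0, 0, 0, 0, 0, 0]
}}

```text
clock: 8.5
tool_pos: [0.5446, -0.3373, 0.3052]
eef_rot: [-0.041, 0.999, 0.001, -0.0]
contact_force: [-0.0, 0.4, -0.9]
opening: 0.746
```

```bash
python3 - <<'E'
from h import *
s=monitor.get_state(); print(s["tool_pos"].round(4) if hasattr(s["tool_pos"],"round") else s["tool_pos"],s["contact_force"],s["opening"])
ims=[]
def axisfit(P):
    # cone with free axis: foot centre (x,y,z), tilt tx,ty
    def f(v):
        a=np.array([v[3],v[4],1.]);a/=np.linalg.norm(a); d=P-v[:3]; h=d@a
        r=np.linalg.norm(d-h[:,None]*a,axis=1); r0=.021+.013*h/.105
        return np.r_[np.minimum(abs(r-r0),abs(r-r0+.0035)),np.maximum(h-.105,0),np.maximum(-h,0)]
    lo=np.percentile(P,1,0);hi=np.percentile(P,99,0)
    s=least_squares(f,[*(lo+hi)[:2]/2,hi[2]-.105,0,0],loss="soft_l1",f_scale=.002); return s.x.round(4),np.median(s.fun).round(4)
for n in("scene","side"):
    p=snap(n)
    for t in("yellow_cup_mid","white_cup_mid"):
        m,c,e=mask(p,t)
        if m is None: print(n,t,None);continue
        print(n,t,round(c,2),np.round(e)); m=cv2.erode(m.astype(np.uint8),np.ones((3,3)))>0
        P=world(p,m); print(axisfit(P) , cupfit(P) if t[0]=="w" else "")
    l,tp,r,b=np.round(e).astype(int) if e is not None else (200,150,300,300)
    ims.append(cv2.resize(p["frame"][max(tp-90,0):tp+60,max(l-80,0):l+120],None,fx=2,fy=2,interpolation=cv2.INTER_CUBIC))
save("s3",*ims)
E
```

```text
[ 0.5446 -0.3373  0.3052] [-0.04633201  0.43762054 -0.91890415] 0.7459340736007481
scene yellow_cup_mid 0.66 [228. 191. 252. 234.]
(array([ 0.547 , -0.3356,  0.1642, -0.0261, -0.0222]), np.float64(0.0)) 
scene white_cup_mid 0.62 [231. 230. 260. 274.]
(array([ 0.5464, -0.3389,  0.0039, -0.004 , -0.0236]), np.float64(0.0)) (array([ 0.54618858, -0.34167912]), np.float64(0.0008811851728396103))
side yellow_cup_mid 0.57 [395. 194. 424. 242.]
(array([ 0.5393, -0.3392,  0.1583,  0.0081, -0.0054]), np.float64(0.0)) 
side white_cup_mid 0.82 [388. 236. 415. 274.]
(array([ 5.427e-01, -3.417e-01,  3.000e-04, -4.400e-03,  1.790e-02]), np.float64(0.0)) (array([ 0.54226924, -0.34021947]), np.float64(0.0007649267066299203))
```

View pics/s3.png

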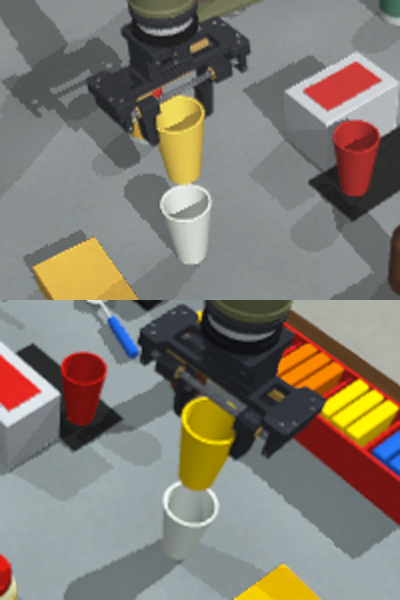

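Both views show the yellow tumbler upright above the white one. I'll correct 3 mm in y and lower.

Request:
{"method": "carry_out", "body": {
  "motion": [0, -0.3, 1.5, 0, 0, 0, 0, 0, 3, 0, 0, 0, 0, 0, 3, 0, 0, 0, 0, 0, 2.2, 0, 0, 0, 0, 0, 1.5, 0, 0, 0, 0, 0, 0.8, 0, 0, 0, 0, 0, 0.3, 0, 0, 0, 0, 0, 0, 0, 0, 0]
}}

```text
clock: 9.8
tool_pos: [0.5446, -0.3425, 0.1831]
eef_rot: [-0.039, 0.999, -0.0, 0.0]
contact_force: [-0.6, -0.6, -0.2]
opening: 0.745
```

Request:
{"method": "carry_out", "body": {
  "motion": [0, 0, 0, 0, 0, 0, 0, 0, 0, 0, 0, 0]
}}

```text
clock: 10.05
tool_pos: [0.5446, -0.3425, 0.1832]
eef_rot: [-0.039, 0.999, -0.0, 0.0]
contact_force: [-0.1, -0.1, -0.0]
opening: 0.746
```

Request:
{"method": "carry_out", "body": {
  "motion": [0, 0.1, 0.3, 0, 0, 0, 0, 0, 0.2, 0, 0, 0, 0, 0, 0, 0, 0, 0]
}}

```text
clock: 10.42
tool_pos: [0.5441, -0.3414, 0.1774]
eef_rot: [-0.039, 0.999, 0.0, -0.0]
contact_force: [0.5, 0.4, -1.1]
opening: 0.747
```

Request:
{"method": "carry_out", "body": {
  "motion": [0, 0, 0.1, 0, 0, 0, 0, 0, 0, 0, 0, 0]
}}

```text
clock: 10.68
tool_pos: [0.5443, -0.3414, 0.1766]
eef_rot: [-0.039, 0.999, 0.0, 0.0]
contact_force: [-0.0, 1.8, -1.1]
opening: 0.747
```

Request:
{"method": "carry_out", "body": {
  "motion": [0, 0, 0.1, 0, 0, 0, 0, 0, 0, 0, 0, 0]
}}

```text
clock: 10.92
tool_pos: [0.5445, -0.3413, 0.1758]
eef_rot: [-0.039, 0.999, 0.0, 0.0]
contact_force: [0.8, 0.7, 1.1]
opening: 0.748
```

Contact is starting (fz rose about 2 N) at a 28–29 mm rim offset, so I release.

Request:
{"method": "carry_out", "body": {
  "motion": [0, 0, 0, 0, 0, 0, 0, 0, 0, 0, 0, 0, 0, 0, 0, 0, 0, 0],
  "hand": 8.8
}}

```text
clock: 11.3
tool_pos: [0.5442, -0.3417, 0.1756]
eef_rot: [-0.039, 0.999, -0.0, -0.0]
contact_force: [0.0, -0.3, 0.1]
opening: 0.996
```

Request:
{"method": "carry_out", "body": {
  "motion": [0, 0, -1, 0, 0, 0, 0, 0, -3, 0, 0, 0, 0, 0, -4, 0, 0, 0, 0, 0, -4, 0, 0, 0, 0, 0, -1.5, 0, 0, 0, 0, 0, 0, 0, 0, 0, 0, 0, 0, 0, 0, 0]
}}

```text
clock: 12.18
tool_pos: [0.5434, -0.3412, 0.309]
eef_rot: [-0.039, 0.999, 0.001, -0.001]
contact_force: [-0.3, -0.0, -0.4]
opening: 1.0
```

```bash
python3 - <<'E'
from h import *
s=monitor.get_state(); print(s["tool_pos"],s["opening"], "to red",delta([.580,-.081,.31]))
p=snap("wrist")
for t in("yellow_cup_mid","white_cup_mid","red_cup_mid"):
    m,c,e=mask(p,t)
    if m is None: print(t,None);continue
    m=cv2.erode(m.astype(np.uint8),np.ones((3,3)))>0; print(t,round(c,2),np.round(e),rimfit(world(p,m)))
for n in("scene","side"):
    p=snap(n)
    for t in("yellow_cup_mid","white_cup_mid"):
        m,c,e=mask(p,t)
        if m is None: print(t,None);continue
        m=cv2.erode(m.astype(np.uint8),np.ones((3,3)))>0; P=world(p,m); print(n,t,round(c,2),np.round(e),np.percentile(P,[1,99],0).round(3))
E
```

```text
[ 0.54343518 -0.34123208  0.30903349] 1.0002691256706486 to red [-5.68 25.66 -0.07]
yellow_cup_mid 0.8 [285. 162. 355. 236.] (array([ 0.5434, -0.3413]), np.float64(0.1335), 579, np.float64(0.0013))
white_cup_mid 0.64 [294. 159. 351. 181.] (array([ 0.5439, -0.3411]), np.float64(0.1063), 109, np.float64(0.0006))
red_cup_mid 0.62 [492. 198. 594. 264.] (array([ 0.581 , -0.0821]), np.float64(0.1095), 506, np.float64(0.0008))
scene yellow_cup_mid 0.64 [231. 227. 253. 250.] [[ 0.515 -0.37   0.077]
 [ 0.579 -0.31   0.135]]
scene white_cup_mid 0.78 [234. 241. 260. 272.] [[ 0.55  -0.371  0.011]
 [ 0.578 -0.325  0.102]]
side yellow_cup_mid 0.79 [389. 230. 417. 258.] [[ 0.511 -0.37   0.063]
 [ 0.572 -0.31   0.133]]
side white_cup_mid 0.71 [389. 250. 415. 275.] [[ 0.512 -0.37   0.014]
 [ 0.543 -0.332  0.104]]
```

Nested with a 28 mm rim offset. Now the red one.

Request:
{"method": "carry_out", "body": {
  "motion": [-0.7, 3, 0, 0, 0, 0, -1.1, 5, 0, 0, 0, 0, -1.1, 5, 0, 0, 0, 0, -1.1, 5, 0, 0, 0, 0, -1.1, 5, 0, 0, 0, 0, -0.6, 2.6, 2, 0, 0, 0, 0, 0, 4, 0, 0, 0, 0, 0, 4, 0, 0, 0]
}}

```text
clock: 13.68
tool_pos: [0.5816, -0.0812, 0.2102]
eef_rot: [-0.04, 0.999, -0.0, 0.001]
contact_force: [-0.5, -0.6, -0.1]
opening: 0.994
```

Request:
{"method": "carry_out", "body": {
  "motion": [0, 0, 3, 0, 0, 0, 0, 0, 1.5, 0, 0, 0, 0, 0, 1.2, 0, 0, 0, 0, 0, 0, 0, 0, 0, 0, 0, 0, 0, 0, 0]
}}

```text
clock: 14.3
tool_pos: [0.5817, -0.0818, 0.1546]
eef_rot: [-0.039, 0.999, -0.0, 0.001]
contact_force: [-0.3, 0.3, 0.8]
opening: 1.0
```

Request:
{"method": "carry_out", "body": {
  "motion": [0, 0, 0.3, 0, 0, 0, 0, 0, 0, 0, 0, 0]
}}

```text
clock: 14.55
tool_pos: [0.5812, -0.0818, 0.1509]
eef_rot: [-0.039, 0.999, -0.0, 0.0]
contact_force: [-0.3, 0.4, 0.9]
opening: 0.997
```

Request:
{"method": "carry_out", "body": {
  "motion": [0, 0, 0, 0, 0, 0, 0, 0, 0, 0, 0, 0, 0, 0, 0, 0, 0, 0, 0, 0, 0, 0, 0, 0],
  "hand": 5.5,
  "grip_force": 10
}}

```text
clock: 15.05
tool_pos: [0.5812, -0.0817, 0.1508]
eef_rot: [-0.039, 0.999, 0.0, 0.0]
contact_force: [-0.2, 0.8, 1.0]
opening: 0.745
```

Request:
{"method": "carry_out", "body": {
  "motion": [0, 0, -1, 0, 0, 0, 0, 0, -2.5, 0, 0, 0, 0, 0, -4, 0, 0, 0, 0, 0, -4.5, 0, 0, 0, 0, 0, -4, 0, 0, 0, 0, 0, -1.5, 0, 0, 0, 0, 0, 0, 0, 0, 0]
}}

```text
clock: 15.92
tool_pos: [0.5811, -0.0819, 0.3261]
eef_rot: [-0.039, 0.999, -0.0, 0.001]
contact_force: [-1.1, 0.3, -1.1]
opening: 0.742
```

```bash
python3 - <<'E'
from h import *
s=monitor.get_state(); print(s["tool_pos"],s["contact_force"],s["opening"], delta([.5436,-.3412,.327]))
p=snap("scene"); m,c,e=mask(p,"red_cup_mid"); m=cv2.erode(m.astype(np.uint8),np.ones((3,3)))>0
P=world(p,m); print(c,e,np.percentile(P,[1,99],0).round(3))
E
```

```text
[ 0.58112191 -0.08188397  0.32606649] [-1.13289924  0.34396176 -1.09710526] 0.7422700692054177 [  5.76 -25.56  -0.09]
0.79 [318.4, 149.9, 344.5, 196.4] [[ 0.555 -0.11   0.189]
 [ 0.614 -0.052  0.284]]
```

Request:
{"method": "carry_out", "body": {
  "motion": [0.6, -3, 0, 0, 0, 0, 1.1, -5, 0, 0, 0, 0, 1.2, -5, 0, 0, 0, 0, 1.1, -5, 0, 0, 0, 0, 1.1, -4.6, 0, 0, 0, 0, 0.6, -3, 0, 0, 0, 0, 0, 0, 0, 0, 0, 0, 0, 0, 0, 0, 0, 0]
}}

```text
clock: 17.02
tool_pos: [0.5443, -0.3398, 0.3243]
eef_rot: [-0.04, 0.999, 0.001, -0.001]
contact_force: [0.2, 1.6, -0.5]
opening: 0.745
```

```bash
python3 - <<'E'
from h import *
print(monitor.get_state()["tool_pos"],delta([.5435,-.3413,.211]))
E
```

```text
[ 0.54429141 -0.3397816   0.32425026] [ 0.07 -0.18 11.32]
```

Request:
{"method": "carry_out", "body": {
  "motion": [0.1, -0.1, 1.5, 0, 0, 0, 0, 0, 3, 0, 0, 0, 0, 0, 2.5, 0, 0, 0, 0, 0, 2, 0, 0, 0, 0, 0, 1.2, 0, 0, 0, 0, 0, 0.8, 0, 0, 0, 0, 0, 0, 0, 0, 0, 0, 0, 0, 0, 0, 0]
}}

```text
clock: 18.02
tool_pos: [0.5438, -0.3426, 0.2164]
eef_rot: [-0.039, 0.999, -0.0, 0.001]
contact_force: [-0.0, 0.2, -0.5]
opening: 0.741
```

Request:
{"method": "carry_out", "body": {
  "motion": [0, 0, 0.2, 0, 0, 0, 0, 0, 0, 0, 0, 0]
}}

```text
clock: 18.27
tool_pos: [0.5435, -0.3425, 0.2139]
eef_rot: [-0.039, 0.999, -0.0, 0.0]
contact_force: [-1.0, 0.4, -0.4]
opening: 0.743
```

Request:
{"method": "carry_out", "body": {
  "motion": [0, 0.1, 0.4, 0, 0, 0, 0, 0, 0.2, 0, 0, 0, 0, 0, 0.1, 0, 0, 0, 0, 0, 0, 0, 0, 0]
}}

```text
clock: 18.77
tool_pos: [0.5432, -0.3415, 0.2065]
eef_rot: [-0.039, 0.999, 0.0, -0.0]
contact_force: [0.5, 0.3, -0.7]
opening: 0.743
```

Request:
{"method": "carry_out", "body": {
  "motion": [0, 0, 0.1, 0, 0, 0, 0, 0, 0, 0, 0, 0]
}}

```text
clock: 19.02
tool_pos: [0.5433, -0.3416, 0.2056]
eef_rot: [-0.039, 0.999, 0.0, -0.0]
contact_force: [0.5, 1.3, -0.4]
opening: 0.743
```

Request:
{"method": "carry_out", "body": {
  "motion": [0, 0, 0.1, 0, 0, 0, 0, 0, 0, 0, 0, 0]
}}

```text
clock: 19.27
tool_pos: [0.5433, -0.3415, 0.2046]
eef_rot: [-0.039, 0.999, 0.0, -0.0]
contact_force: [-0.1, 0.3, -1.9]
opening: 0.743
```

Request:
{"method": "carry_out", "body": {
  "motion": [0, 0, 0.1, 0, 0, 0, 0, 0, 0, 0, 0, 0]
}}

```text
clock: 19.52
tool_pos: [0.5433, -0.3416, 0.2036]
eef_rot: [-0.039, 0.999, 0.0, -0.0]
contact_force: [-0.0, 1.2, -1.1]
opening: 0.745
```

Request:
{"method": "carry_out", "body": {
  "motion": [0, 0, 0, 0, 0, 0, 0, 0, 0, 0, 0, 0, 0, 0, 0, 0, 0, 0],
  "hand": 8.8
}}

```text
clock: 19.9
tool_pos: [0.5433, -0.3416, 0.2037]
eef_rot: [-0.039, 0.999, 0.0, 0.0]
contact_force: [-1.0, 0.3, 0.2]
opening: 1.002
```

Request:
{"method": "carry_out", "body": {
  "motion": [0, 0, -1, 0, 0, 0, 0, 0, -3, 0, 0, 0, 0, 0, -4, 0, 0, 0, 0, 0, -4, 0, 0, 0, 0, 0, -2, 0, 0, 0, 0, 0, 0, 0, 0, 0]
}}

```text
clock: 20.65
tool_pos: [0.5441, -0.3418, 0.346]
eef_rot: [-0.039, 0.999, -0.001, 0.002]
contact_force: [0.1, -0.6, -0.3]
opening: 0.998
```

```bash
python3 - <<'E'
from h import *
s=monitor.get_state(); print(s["tool_pos"],s["eef_rot"],s["q"],s["opening"])
p=snap("wrist")
for t in("red_cup_mid","yellow_cup_mid","white_cup_mid"):
    m,c,e=mask(p,t)
    if m is None: print(t,None);continue
    m=cv2.erode(m.astype(np.uint8),np.ones((3,3)))>0; print(t,round(c,2),np.round(e),rimfit(world(p,m)))
p=snap("scene")
for t in("red_cup_mid","yellow_cup_mid","white_cup_mid"):
    m,c,e=mask(p,t)
    if m is None: print(t,None);continue
    m=cv2.erode(m.astype(np.uint8),np.ones((3,3)))>0; P=world(p,m); print(t,round(c,2),np.round(e),np.percentile(P,[1,99],0).round(3))
save("s4",cv2.resize(p["frame"][120:300,160:400],None,fx=2,fy=2))
E
```

```text
[ 0.54408755 -0.34176167  0.34603437] [-0.03904884  0.99923474 -0.00107495  0.00198934] [ 0.70035989  0.68590102 -0.39885455  1.45192206  0.28673768  1.05685281
  1.89120607] 0.9976859967129553
red_cup_mid 0.92 [290. 158. 358. 228.] (array([ 0.5434, -0.3415]), np.float64(0.1601), 604, np.float64(0.0011))
yellow_cup_mid 0.69 [295. 158. 350. 178.] (array([ 0.5418, -0.3416]), np.float64(0.1465), 1, np.float64(0.0))
white_cup_mid 0.67 [300. 152. 347. 168.] (array([ 0.5439, -0.3413]), np.float64(0.1067), 43, np.float64(0.0003))
red_cup_mid 0.58 [226. 217. 255. 242.] [[ 0.514 -0.371  0.104]
 [ 0.578 -0.311  0.159]]
yellow_cup_mid 0.57 [228. 235. 256. 251.] [[ 0.55  -0.372  0.109]
 [ 0.579 -0.321  0.132]]
white_cup_mid 0.93 [235. 245. 259. 274.] [[ 0.552 -0.37   0.01 ]
 [ 0.578 -0.325  0.1  ]]
```

View pics/s4.png

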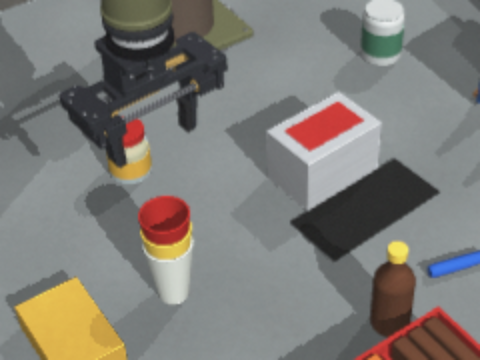

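Scene view: the three tumblers are nested upright at (165,250), rims 0.160/0.133/0.106 (≈27 mm steps); the mat is empty and unmoved. Next, over to the rack, with a turn of about 87°.

Request:
{"method": "carry_out", "body": {
  "motion": [-0.53, 5.1, 0, 0, 0, 0, -0.53, 5.1, 0, 0, 0, 0, -0.53, 5.1, 0, 0, 0, 0, -0.53, 5.1, 0, 0, 0, 0, -0.53, 5.1, 0, 0, 0, 0, -0.53, 5.1, 0, 0, 0, 0, -0.53, 5.1, 0, 0, 0, 0, -0.53, 5.1, 0, 0, 0, 0],
  "hand": 4
}}

```text
clock: 22.05
tool_pos: [0.5536, 0.0701, 0.3435]
eef_rot: [-0.039, 0.999, 0.0, -0.0]
contact_force: [0.1, -0.5, -0.4]
opening: 0.457
```

Request:
{"method": "carry_out", "body": {
  "motion": [-0.53, 5.1, 0, 0, 0, 0, -0.53, 5.1, 0, 0, 0, 0, -0.53, 5.1, 0, 0, 0, 0, -0.53, 5.1, 0, 0, 0, 0, -0.53, 5.1, 0, 0, 0, 0, -0.53, 5.1, 0, 0, 0, 0, 0, 0, 0, 0, 0, 0.17, 0, 0, 0, 0, 0, 0.17]
}}

```text
clock: 23.05
tool_pos: [0.561, 0.3771, 0.3429]
eef_rot: [0.132, 0.991, -0.0, -0.0]
contact_force: [-0.3, 0.1, 0.5]
opening: 0.454
```

Request:
{"method": "carry_out", "body": {
  "motion": [0, 0, 0, 0, 0, 0.17, 0, 0, 0, 0, 0, 0.17, 0, 0, 0, 0, 0, 0.17, 0, 0, 0, 0, 0, 0.17, 0, 0, 0, 0, 0, 0.17, 0, 0, 0, 0, 0, 0.17, 0, 0, 0, 0, 0, 0.16, 0, 0, 0, 0, 0, 0]
}}

```text
clock: 24.05
tool_pos: [0.5612, 0.3762, 0.3433]
eef_rot: [0.659, 0.752, -0.0, 0.0]
contact_force: [0.7, 0.3, 0.8]
opening: 0.455
```

Request:
{"method": "carry_out", "body": {
  "motion": [0, 0, 0, 0, 0, 0, 0, 0, 0, 0, 0, 0]
}}

```text
clock: 24.3
tool_pos: [0.5614, 0.376, 0.3436]
eef_rot: [0.66, 0.752, -0.0, -0.0]
contact_force: [-0.4, 0.2, -0.4]
opening: 0.456
```

```bash
python3 - <<'E'
from h import *
s=monitor.get_state(); print(s["tool_pos"],s["eef_rot"],s["q"].round(2) if hasattr(s["q"],"round") else s["q"],s["opening"])
print(R.from_quat(s["eef_rot"]).as_matrix().round(3))
p=snap("wrist"); save("w5",p["frame"])
for t in("cone_board_mid","blue_board_mid","rack"):
    m,c,e=mask(p,t)
    if m is None: print(t,None);continue
    m=cv2.erode(m.astype(np.uint8),np.ones((3,3)))>0; P=world(p,m); zt=np.percentile(P[:,2],98)
    print(t,round(c,2),np.round(e),"ztop",zt.round(4)); Q=P[abs(P[:,2]-zt)<.004]
    print("  top",cv2.minAreaRect((Q[:,:2]*1000).astype(np.float32)),len(Q))
E
```

```text
[0.56144274 0.37603617 0.3436233 ] [ 6.59528446e-01  7.51679587e-01 -3.82094325e-05 -1.61063956e-04] [-0.69  0.72  0.06  1.35 -0.04  1.07 -0.49] 0.45594920569821995
[[-0.13   0.992 -0.   ]
 [ 0.992  0.13   0.   ]
 [ 0.    -0.    -1.   ]]
cone_board_mid 0.97 [311. 107. 330. 272.] ztop 0.1814
  top ((560.5138549804688, 381.01507568359375), (12.542119979858398, 147.11666870117188), 7.5156965255737305) 2166
blue_board_mid 0.85 [235. 115. 282. 250.] ztop 0.1511
  top ((491.3261413574219, 371.60992431640625), (11.73740005493164, 136.36859130859375), 6.968720436096191) 1549
rack 0.74 [271. 110. 341. 214.] ztop 0.0561
  top ((537.2949829101562, 382.2772521972656), (77.30581665039062, 127.0251693725586), 7.84787654876709) 1156
```

View pics/w5.png

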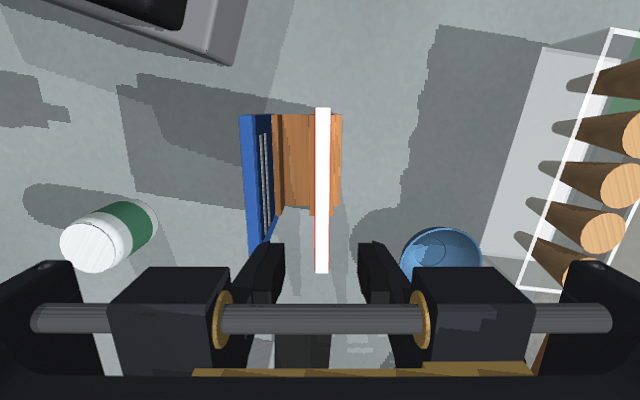

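Wrist view: the white board's top edge is at (322,107–272), midway between the fingers; the blue board is clear to the left at (245–280). Descend 14.3 cm and grip.

Request:
{"method": "carry_out", "body": {
  "motion": [0.4, 0, 3, 0, 0, 0, 0, 0, 4, 0, 0, 0, 0, 0, 4, 0, 0, 0, 0, 0, 2.3, 0, 0, 0, 0, 0, 1, 0, 0, 0, 0, 0, 0, 0, 0, 0]
}}

```text
clock: 25.25
tool_pos: [0.561, 0.3801, 0.2006]
eef_rot: [0.66, 0.751, -0.0, -0.0]
contact_force: [-0.6, 0.2, 0.3]
opening: 0.457
```

Request:
{"method": "carry_out", "body": {
  "motion": [0, 0, 0, 0, 0, 0, 0, 0, 0, 0, 0, 0, 0, 0, 0, 0, 0, 0, 0, 0, 0, 0, 0, 0],
  "hand": 0.5,
  "grip_force": 30
}}

```text
clock: 25.75
tool_pos: [0.5613, 0.3803, 0.2014]
eef_rot: [0.66, 0.751, 0.001, 0.0]
contact_force: [0.4, 0.6, 2.4]
opening: 0.132
```

Gripped at 11.6 mm opening. I'll lift straight up, then carry to above the mat.

Request:
{"method": "carry_out", "body": {
  "motion": [0, 0, -1, 0, 0, 0, 0, 0, -2, 0, 0, 0, 0, 0, -3, 0, 0, 0, 0, 0, -4, 0, 0, 0, 0, 0, -4, 0, 0, 0, 0, 0, -2, 0, 0, 0, 0, 0, 0, 0, 0, 0]
}}

```text
clock: 26.62
tool_pos: [0.5614, 0.3803, 0.3626]
eef_rot: [0.66, 0.751, 0.002, 0.0]
contact_force: [-0.0, -0.2, -2.8]
opening: 0.134
```

Request:
{"method": "carry_out", "body": {
  "motion": [-2, -0.6, 0, 0, 0, 0, -4, -1.05, 0, 0, 0, 0, -5.5, -1.4, 0, 0, 0, 0, -6, -1.6, 0, 0, 0, 0, -6, -1.6, 0, 0, 0, 0, -6, -1.6, 0, 0, 0, 0, -5.5, -1.4, 0, 0, 0, 0, -4.2, -1.1, 0, 0, 0, 0]
}}

```text
clock: 27.62
tool_pos: [0.5072, -0.0248, 0.3596]
eef_rot: [0.661, 0.75, -0.001, -0.001]
contact_force: [-0.2, 0.4, -1.5]
opening: 0.135
```

Request:
{"method": "carry_out", "body": {
  "motion": [0, 0, 0, 0, 0, 0.06, 0, 0, 0, -0.09, 0, 0, 0, 0, 0, -0.1, 0, 0, 0, 0, 0, -0.09, 0, 0, 0, 0, 0, 0, 0, 0, 0, 0, 0, 0, 0, 0]
}}

```text
clock: 28.38
tool_pos: [0.5088, -0.0219, 0.3603]
eef_rot: [0.676, 0.724, 0.101, 0.094]
contact_force: [0.2, -0.7, -1.7]
opening: 0.137
```

```bash
python3 - <<'E'
from h import *
s=monitor.get_state(); print(s["tool_pos"],s["contact_force"],s["opening"])
M=R.from_quat(s["eef_rot"]).as_matrix(); print(M.round(3),"yaw",np.degrees(np.arctan2(-M[0,0],M[1,0])).round(2),"tilt",np.degrees(np.arcsin(M[0,2]/np.cos(.0715))).round(2))
print("to hover",delta([.5093,-.0221,.29]))
S=R.from_euler("z",4.1,degrees=True)
for n in("scene","side"):
    p=snap(n); m,c,e=mask(p,"cone_board_mid")
    if m is None: print(n,None);continue
    m=cv2.erode(m.astype(np.uint8),np.ones((3,3)))>0; P=world(p,m); T=(P-s["tool_pos"])@M
    print(n,round(c,2),np.round(e),"tool frame",np.percentile(T,[1,50,99],0).round(4).tolist())
    save("b_"+n,p["frame"])
E
```

```text
[ 0.50875723 -0.02193358  0.36027368] [ 0.16858608 -0.65008458 -1.69792651] 0.13717224768039019
[[-0.069  0.959  0.274]
 [ 0.998  0.066  0.019]
 [ 0.     0.274 -0.962]] yaw 3.96 tilt 15.92
to hover [-0.02 -1.88  6.77]
scene 0.65 [310. 122. 360. 191.] tool frame [[-0.0751, -0.0008, 0.0235], [-0.0173, 0.0053, 0.1123], [0.07, 0.0098, 0.1862]]
side 0.7 [308. 108. 351. 167.] tool frame [[-0.075, -0.0084, 0.0205], [-0.0346, -0.0069, 0.1053], [0.0638, 0.0025, 0.1809]]
```

Request:
{"method": "carry_out", "body": {
  "motion": [0, -0.71, 2.5, 0, 0, 0, 0, -1, 3.5, 0, 0, 0, 0, -1, 3.5, 0, 0, 0, 0, -0.85, 3, 0, 0, 0, 0, -0.43, 1.5, 0, 0, 0, 0, -0.26, 0.9, 0, 0, 0, 0, 0, 0, 0, 0, 0, 0, 0, 0, 0, 0, 0]
}}

```text
clock: 29.58
tool_pos: [0.5161, -0.0226, 0.2148]
eef_rot: [0.676, 0.725, 0.098, 0.09]
contact_force: [-0.3, 0.4, -2.0]
opening: 0.135
```

```bash
python3 - <<'E'
from h import *
s=monitor.get_state(); print(s["tool_pos"],s["contact_force"],s["eef_rot"],"to land",delta([.5093,-.0221,.1893]))
p=snap("side"); q=snap("scene")
save("c",*[cv2.resize(p["frame"][90:240,240:440],None,fx=2,fy=2),cv2.resize(q["frame"][120:270,260:460],None,fx=2,fy=2)])
E
```

```text
[ 0.51611667 -0.02262552  0.2148291 ] [-0.31518329  0.42125814 -2.03188459] [0.6761235  0.72463047 0.09804556 0.09030374] to land [ 0.1  -1.33  2.28]
```

View pics/c.png

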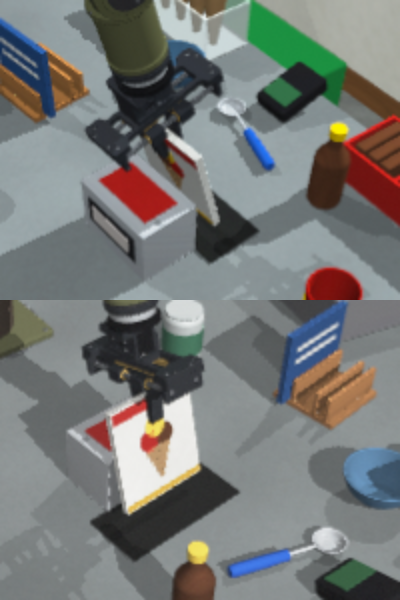

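Both views show the board squarely above the mat, leaning back, clear of the dispenser. The pose is 7 mm forward and 0.7° less tilted than commanded, so I check for a joint limit.

```bash
python3 - <<'E'
from h import *
s=monitor.get_state(); print(np.round(s["q"],3),np.round(s["qd"],3),np.round(s["moment"],2))
E
```

```text
[-0.033  0.648 -0.013  2.183 -0.028  0.044  0.056] [-0.001  0.006 -0.     0.003  0.    -0.002 -0.001] [-0.1   0.43 -0.01]
```

q6 is at its lower limit (0.044), which caps the tilt here. So I'll land at about 12.5° with the foot placed for a final lean near 17°, and let the board lean back in barely opened fingers.

Request:
{"method": "carry_out", "body": {
  "motion": [0, 0, 0, 0.025, 0, 0, 0, 0, 0, 0.025, 0, 0, 0, 0, 0, 0, 0, 0]
}}

```text
clock: 30.05
tool_pos: [0.5161, -0.0225, 0.2144]
eef_rot: [0.678, 0.727, 0.08, 0.073]
contact_force: [0.0, -0.2, -1.4]
opening: 0.135
```

```bash
python3 - <<'E'
from h import *
s=monitor.get_state(); M=R.from_quat(s["eef_rot"]).as_matrix(); print(s["tool_pos"],np.round(s["q"],3),"tilt",np.degrees(np.arccos(-M[2,2])),"yaw",np.degrees(np.arctan2(-M[0,0],M[1,0])))
print("to 6mm above",delta([.5188,-.0215,.198]),"to land",delta([.5188,-.0215,.1918]))
E
```

```text
[ 0.51611795 -0.02254165  0.21444343] [-0.038  0.652 -0.007  2.145 -0.029  0.128  0.055] tilt 12.447704971916577 yaw 3.991530426340838
to 6mm above [ 0.08 -0.09  1.67] to land [ 0.08 -0.22  2.27]
```

Request:
{"method": "carry_out", "body": {
  "motion": [0.08, -0.05, 0.8, 0, 0, 0, 0, -0.05, 0.6, 0, 0, 0, 0, 0, 0.25, 0, 0, 0, 0, 0, 0, 0, 0, 0]
}}

```text
clock: 30.55
tool_pos: [0.518, -0.0217, 0.1972]
eef_rot: [0.678, 0.727, 0.079, 0.073]
contact_force: [0.3, -0.4, -2.1]
opening: 0.133
```

Request:
{"method": "carry_out", "body": {
  "motion": [0, -0.06, 0.25, 0, 0, 0, 0, 0, 0, 0, 0, 0]
}}

```text
clock: 30.8
tool_pos: [0.518, -0.0216, 0.1949]
eef_rot: [0.678, 0.727, 0.079, 0.073]
contact_force: [-0.0, 0.4, -2.3]
opening: 0.136
```

Request:
{"method": "carry_out", "body": {
  "motion": [0, -0.02, 0.1, 0, 0, 0, 0, 0, 0, 0, 0, 0]
}}

```text
clock: 31.05
tool_pos: [0.5181, -0.0216, 0.194]
eef_rot: [0.678, 0.727, 0.079, 0.073]
contact_force: [0.1, 0.1, -1.3]
opening: 0.136
```

Request:
{"method": "carry_out", "body": {
  "motion": [0, -0.02, 0.1, 0, 0, 0, 0, 0, 0, 0, 0, 0]
}}

```text
clock: 31.3
tool_pos: [0.5181, -0.0216, 0.1929]
eef_rot: [0.678, 0.727, 0.079, 0.073]
contact_force: [0.2, -0.1, -1.4]
opening: 0.132
```

Request:
{"method": "carry_out", "body": {
  "motion": [0, -0.02, 0.1, 0, 0, 0, 0, 0, 0, 0, 0, 0]
}}

```text
clock: 31.55
tool_pos: [0.5182, -0.0215, 0.1922]
eef_rot: [0.678, 0.727, 0.079, 0.073]
contact_force: [-0.7, 0.6, 1.3]
opening: 0.135
```

Request:
{"method": "carry_out", "body": {
  "motion": [0, -0.02, 0.1, 0, 0, 0, 0, 0, 0, 0, 0, 0]
}}

```text
clock: 31.8
tool_pos: [0.5182, -0.0215, 0.192]
eef_rot: [0.678, 0.727, 0.08, 0.073]
contact_force: [-3.9, 0.9, 13.0]
opening: 0.134
```

Foot is down (force jumped at z≈0.192). Ease up 1 mm and open in stages so the board leans back gently.

Request:
{"method": "carry_out", "body": {
  "motion": [0, 0.02, -0.1, 0, 0, 0, 0, 0, 0, 0, 0, 0]
}}

```text
clock: 32.05
tool_pos: [0.5182, -0.0215, 0.1921]
eef_rot: [0.678, 0.727, 0.079, 0.073]
contact_force: [-2.1, 0.5, 3.9]
opening: 0.131
```

Request:
{"method": "carry_out", "body": {
  "motion": [0, 0, 0, 0, 0, 0, 0, 0, 0, 0, 0, 0],
  "hand": 2.0
}}

```text
clock: 32.3
tool_pos: [0.5182, -0.0217, 0.1918]
eef_rot: [0.678, 0.727, 0.079, 0.073]
contact_force: [-0.9, -0.2, -0.4]
opening: 0.224
```

Request:
{"method": "carry_out", "body": {
  "motion": [0, 0, 0, 0, 0, 0, 0, 0, 0, 0, 0, 0],
  "hand": 2.7
}}

```text
clock: 32.55
tool_pos: [0.5181, -0.0217, 0.1918]
eef_rot: [0.678, 0.727, 0.079, 0.073]
contact_force: [-0.5, 0.5, -0.2]
opening: 0.306
```

Request:
{"method": "carry_out", "body": {
  "motion": [0, 0, 0, 0, 0, 0, 0, 0, 0, 0, 0, 0],
  "hand": 3.3
}}

```text
clock: 32.8
tool_pos: [0.5181, -0.0216, 0.1919]
eef_rot: [0.678, 0.727, 0.079, 0.073]
contact_force: [-1.1, 0.3, 0.4]
opening: 0.373
```

Request:
{"method": "carry_out", "body": {
  "motion": [0, 0, 0, 0, 0, 0, 0, 0, 0, 0, 0, 0],
  "hand": 4.0
}}

```text
clock: 33.05
tool_pos: [0.5182, -0.0216, 0.192]
eef_rot: [0.678, 0.727, 0.079, 0.073]
contact_force: [-0.2, -0.6, 0.1]
opening: 0.453
```

```bash
cat > chk.py <<'E'
from h import *
s=monitor.get_state(); print(np.round(s["tool_pos"],4),np.round(s["contact_force"],1),s["opening"],s["clock"])
S=R.from_euler("z",4.1,degrees=True); O=np.array([.475,-.0246,0])
ims=[]
for n in("scene","side"):
    p=snap(n); m,c,e=mask(p,"cone_board_mid"); ims.append(cv2.resize(p["frame"][100:250,260:460] if n=="scene" else p["frame"][90:240,240:440],None,fx=2,fy=2))
    if m is None: print(n,None);continue
    m=cv2.erode(m.astype(np.uint8),np.ones((3,3)))>0; P=S.inv().apply(world(p,m)-O)
    A=np.c_[P[:,1],P[:,2],np.ones(len(P))]; k=P[:,2]>.02
    for _ in range(8):
        co=np.linalg.lstsq(A[k],P[k,0],rcond=None)[0]; k=abs(A@co-P[:,0])<.003
    print(n,round(c,2),np.round(e),"n",k.sum(),"/",len(k),"x at z0",co[2].round(4),"lean",np.degrees(np.arctan(-co[1])).round(1),"yaw rel",np.degrees(np.arctan(-co[0])).round(2))
    print("  stand frame",np.percentile(P,[1,99],0).round(4).tolist())
save(f"chk{s['clock']:.1f}",*ims)
E
python3 chk.py; ls pics | grep chk
```

```text
[ 0.5182 -0.0216  0.192 ] [-0.2 -0.6  0.1] 0.4529654626363559 33.05
scene 0.71 [310. 170. 355. 232.] n 1303 / 1592 x at z0 0.0913 lean 16.1 yaw rel -0.38
  stand frame [[0.0411, -0.075, 0.0126], [0.0891, 0.0691, 0.1681]]
side 0.83 [319. 164. 349. 208.] n 217 / 287 x at z0 0.0769 lean 16.2 yaw rel 0.98
  stand frame [[0.0287, -0.075, 0.0226], [0.0739, -0.0094, 0.1694]]
chk33.0.png
```

Lean reads 16° in both cameras. Open a little more and withdraw along the fingers.

Request:
{"method": "carry_out", "body": {
  "motion": [0, 0, 0, 0, 0, 0, 0, 0, 0, 0, 0, 0],
  "hand": 5.2
}}

```text
clock: 33.5
tool_pos: [0.5181, -0.0216, 0.1919]
eef_rot: [0.678, 0.727, 0.079, 0.073]
contact_force: [0.3, 0.1, -0.1]
opening: 0.59
```

Request:
{"method": "carry_out", "body": {
  "motion": [0, 0, -1, 0, 0, 0, 0, 0, -2, 0, 0, 0, 0, 0, -3, 0, 0, 0, 0, 0, -4, 0, 0, 0, 0, 0, -4, 0, 0, 0, 0, 0, -2, 0, 0, 0, 0, 0, 0, 0, 0, 0]
}}

```text
clock: 34.38
tool_pos: [0.4842, -0.0244, 0.35]
eef_rot: [0.678, 0.727, 0.081, 0.074]
contact_force: [0.6, -0.1, -0.3]
opening: 0.588
```

```bash
python3 chk.py; python3 - <<'E'
from h import *
p=snap("wrist")
m,c,e=mask(p,"cone_board_mid"); P=world(p,cv2.erode(m.astype(np.uint8),np.ones((3,3)))>0)
P=R.from_euler("z",-4.1,degrees=True).apply(P-[.475,-.0246,0]); print("wrist",c,e,np.percentile(P,[1,99],0).round(4).tolist())
zt=P[:,2].max(); Q=P[P[:,2]>.158]; print(cv2.minAreaRect((Q[:,:2]*1000).astype(np.float32)))
E
mv pics/chk3[4-9]*.png pics/last.png; ls pics
```

```text
[ 0.4842 -0.0244  0.35  ] [ 0.6 -0.1 -0.3] 0.5883605525054093 34.375
scene 0.74 [401. 122. 431. 170.] n 520 / 640 x at z0 0.0714 lean -0.3 yaw rel 3.06
  stand frame [[0.043, 0.3102, 0.0242], [0.0575, 0.4558, 0.1507]]
side 0.56 [302. 149. 347. 210.] n 310 / 396 x at z0 0.0777 lean 16.2 yaw rel 0.14
  stand frame [[0.0285, -0.0746, 0.021], [0.0732, 0.0574, 0.1694]]
wrist 0.65 [300.7, 113.2, 325.8, 267.1] [[0.0304, -0.0688, 0.0393], [0.0788, 0.0738, 0.171]]
((36.887901306152344, 1.2315139770507812), (146.91339111328125, 14.1735200881958), 89.29759216308594)
b_scene.png
b_side.png
c.png
chk33.0.png
last.png
s3.png
s4.png
scene.png
side.png
v1.png
w1.png
w2.png
w5.png
```

View pics/last.png

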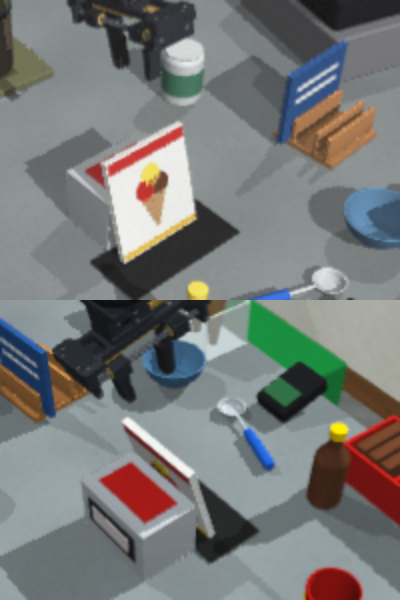

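Both views show the board leaning on the dispenser, centred on the mat (scene crop (150,190)), with the gripper clear. Handing in.

```bash
python3 -c "
from plant import workorder; print(workorder.finish_job())"
```

```text
the job is handed in; nothing more can be done
None
```

The job is done and handed in at about 35 s on the robot's clock, against the 72 s limit; no verdict is reported.

**Tumblers:** Yellow, then red, are nested in the white tumbler where it stands. I released each at light or no measurable contact. The rims measured 0.106, 0.1335 and 0.160 m, so each step is about 27 mm, inside the 26 to 30 mm asked for.

**Board:** The ice-cream board stands with its foot on the mat and leans back against the dispenser at about 16°. It is roughly 1 mm off centre and less than 1° off square. The blue board and the other things looked undisturbed in the last pictures, though I did not measure them again.

**What did not go as planned:**
- **Lean:** A wrist joint reached its lower limit at about 15° of tilt. I set the board down at 12.5° and opened the fingers in stages, and it leaned back to 16°.
- **Foot contact:** The foot was pressed on the mat with about 13 N for a moment before I eased off.
- **Last detection:** In the final scene picture the network took the blue board for the ice-cream board, so I discarded that reading. The final lean comes from the side camera and the centring from the wrist camera. Both bear on squareness, and the scene picture itself agreed by eye.
- **Cameras:** The scene and side cameras differed by 4 to 14 mm in x, so I used the wrist camera for the critical positions.

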